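Hang the biscuit pail on the twin-prong hook

TASK

The copper pail of biscuits stands on the counter with its swing handle folded down. While the pail still stands there, swing the handle up to upright (there is only room to push it up from outside and below with a fingertip); then lift the pail by the handle and bring the handle over both prongs of the yellow hook stand from their open end, lower it gently until it rests across both, and let it hang there, still and free of your hand. Keep the pail level enough that nothing spills, and leave the jar, spatula, tray and carton where they are.

Things in the scene. Friction and masses are not known exactly. Their poses are not given: they have to be found in the camera images.
- pail_center (a point): Centre of a loose copper pail, 90 mm high, 92 mm across the base, 121 mm across the brass rim, 0.5 to 0.9 kg, filled with a fixed mound of biscuits rising to 104 mm above the pail's underside. The point is on the axis, 45 mm above the underside; z is up along the axis, y joins the two ears of the handle.
- bail_hinge (a point): Middle of the handle's hinge line, on the pail's axis 82 mm above its underside; axes as the pail's. The hinge line runs along y. The handle (bail) lies folded to the pail's -x side, roughly towards the robot, its bar just above the rim and a few mm outside it: no room for a finger between bar and pail, free room outside and below the bar.
- bail_grip (a point): Middle of the handle's bar. The bail is a U of 7 mm steel wire: arms at y = +-70 mm, straight bar along y, 112 mm long, 80 mm from the hinge line; the bar's middle 40 mm carry a dark wooden roll of 12 mm diameter. Own y is along the bar, own z from hinge to bar. Upright, the bar is 162 mm above the pail's underside.
- bail (a joint): Angle of the handle against the pail, rad: 0 = upright, positive = folded to the pail's -x side (starts at 1.34 to 1.43). A stop at -0.10 lets it go just past upright. The hinge is stiff (about 0.4 N at the bar, plus up to 0.4 N of weight), so the handle stays where it is left.
- hook_seat (a point): Where the middle of the bar rests when hung, 234 mm above the counter, midway between two yellow prongs (8 mm round, at y = +-40 mm, red ball tips) that run along x; -x is their open end, roughly towards the robot, z is up. Each prong is a V notch in side view, its bottom 9 mm below this point, its tip 26 mm to -x, top of the ball 14 mm above. The hung bar lies along y, in both notches.
- stand: Dark steel hook stand fixed to the counter; origin on the counter straight below hook_seat, same axes. From the notch the prongs climb to z 243 mm at x 36 mm and run level to a crossbar at x 112 mm; the 24 mm wide post is at x 115 to 133 mm, its top at z 246 mm; base plate 90 mm wide, 12 mm high, at x 80 to 160 mm. Nothing is between or above the prongs, or below the seat.
- jar: Amber jar, 80 mm across, 150 mm tall, origin centre of the underside. Leave it.
- spatula: Spatula 190 mm long lying along its x, origin on the counter at its middle. Leave it.
- tray: Steel tray of pastries 220 x 200 mm, about 60 mm high, origin centre of the underside. Leave it.
- carton: Cardboard carton 160 x 160 x 60 mm, origin centre of the underside. Leave it.
Things that resemble listed ones, but are neither listed nor needed, are in the scene too. Of the things that look like the part that bears pail_center, the larger one is meant.

How it is judged:
On the way:
1. the handle is swung up to within 0.25 rad of upright while the pail stands on the counter (value of joint bail below 0.25 rad and height (world z) of pail_center below 0.052 m and angle between pail_center's own z axis and vertical below 0.1 rad), for 0.2 s.
At the end, for the whole second after the job is handed in: Bar's middle within 15 mm along, 25 mm across and 8 mm in height of the hook seat, parallel within 0.2 rad; the stand carries the pail (over 2 N), which hangs clear of the counter, tilted under 0.3 rad, slower than 0.05 m/s; jar, spatula, tray, carton within 30 mm of their starts (x of bail_grip in the frame of hook_seat between -0.015 and 0.015 m and y of bail_grip in the frame of hook_seat between -0.025 and 0.025 m and z of bail_grip in the frame of hook_seat between -0.008 and 0.01 m and angle between the y axis of bail_grip and the y axis of hook_seat, either way round below 0.2 rad and contact force between pail and stand above 2 N and angle between pail_center's own z axis and vertical below 0.3 rad and height (world z) of pail_center above 0.1 m and linear speed of pail below 0.05 m/s and distance of each of jar, spatula, tray, carton from where it was at the start of the episode below 0.03 m); the robot touches nothing.
It fails at once if the pail is tilted more than 0.5 rad (biscuits would spill) (angle between pail_center's own z axis and vertical above 0.5 rad).
It fails at once if the pail drops onto the hook, faster than 0.3 m/s within 40 mm of its seat (distance between bail_grip and hook_seat below 0.04 m and linear speed of pail above 0.3 m/s).
It fails at once if the pail strikes or is forced on the stand with more than 40 N (contact force between pail and stand above 40 N).
It fails at once if the jar, spatula, tray or carton is moved more than 30 mm (distance of any of jar, spatula, tray, carton from where it was at the start of the episode above 0.03 m).
It also fails if it takes over 72 s, if anything falls off the work surface, if the arm or the gripper's body presses on something with over 40 N, if the wrist force passes 120 N, or if a joint passes its speed limit or range.

ROBOT

A 7-joint arm with a two-finger parallel gripper is mounted at the origin on the work surface. World frame = base frame: x ahead of the robot, y to its left, z up, the work surface at z = 0. Lengths are in m, angles in rad, forces in N, time in s.
With the tool pointing down it reaches from about 0.35 to 0.9 m from the base axis. Payload 8.1 kg.
Tool frame: the origin (TCP) lies between the finger pads; the fingertips stand 25 mm ahead of it and the grasp point (between the pads) lies 6 mm ahead of it; z points along the fingers, y is the direction in which the jaws open and shut (so a half turn about z gives the same grasp; the last joint's range is limited). The gripper opens to 92 mm and grips with 3 to 60 N. Pads are 19 mm wide; open, the fingers measure 130 mm over their backs; the gripper's body (75 mm by 190 mm) begins 47 mm behind the grasp point.
Start: joints at [1.176, 0.434, 0.025, 1.573, -0.012, 1.134, -0.075], TCP at [0.18, -0.599, 0.252] pointing down, gripper open.
Joint ranges: [-2.62, 2.62], [-0.44, 2.09], [-1.27, 1.32], [0.08, 2.57], [-1.32, 4.46], [0.12, 2], [-2.74, 2.74]. Speed limits (rad/s): [2.22, 2.22, 3.01, 3.01, 3.14, 3.14, 3.14].

INTERFACE

Orientations are given as a rotation vector (axis times angle).
In Python, from station import * gives the robot as it stands. The module is installed in compiled form; this text tells all that it offers.
- The arm moves only by the tool drive_tool, never from a script. Its arguments are lists of equal length, an entry for each row: "linear": the shift along the tool's x, y, z in mm, a list of three; "dr": the turn, a rotation vector about the tool's x, y, z in degrees, a list of three. A call has 1 to 8 rows; each row shifts and turns the commanded pose from where the row before left it, along the tool's axes as they then stand; what a row does not reach is not made up. A row lasts 1/8 s, in which the tool goes at most 62.5 mm and 10.7 degrees, less where a joint would pass 70% of its speed; a pose out of reach is approached as far as the arm can. A call with a gripper value outside its range is refused whole. "jaw" is the finger opening in mm, from 0 to 91.8, set as the call begins (left out, the last holds). The fingers move at their own pace and stop on an object; the grip force is fixed at half the most. Time passes only in rows, so rows that do not move let the fingers close. It gives the time, the measured TCP pose, the force and the opening at its end, in the units of the state.
- read_state(): the state, without advancing time (a new reading comes with each control period).
- snapshot(name): name is "side" or "top" or "wrist"; returns a dict with "img" (480x640x3 uint8, blue, green, red), "z_map" (480x640 float32, m along the optical axis (not along the pixel's ray), 0 where there is no reading), "intrinsics" (3x3 intrinsics, pixels), "rvec" (rotation vector, rad) and "tvec" (3), from world to camera coordinates, as OpenCV has them. Camera axes: x right, y down, z forward; pixel columns grow to the right and rows downward; lengths in m; the calibration is good to about 2 mm. A picture is of the moment at which its call begins.
- sign_off(): hands the job in, once; it reports no verdict.
The state is a dict: "time": time; "qpos": joint angles; "dq": joint speeds; "joint_torque": joint torques, N m; "ee_pos": TCP position; "tool_rot": TCP orientation; "force": force on the tool from outside, world axes, zero at the start; "torque": the same for the moment, N m; "width": finger opening in m.
Only numpy, scipy, OpenCV 4.12 (cv2) and the standard library are available. Lean on these libraries where they do the work, as an engineer would, in place of code of your own. Each camera call takes 0.05 s, during which the arm holds its last target. There are 200 camera calls.

## Working session

There is one attempt and no reset: what is moved stays moved. The work goes in short steps, Python scripts to look and compute and a tool call to move; the robot and the scene stay as the last step left them, time stands still between calls to the robot, and variables do not carry over. Pictures are saved under pics/ and viewed, about 8 in all and at most 12, crops included, and the job is handed in when it is done.

Besides the shell and the picture viewer there is one more tool, called after ">>>" by a JSON object that holds its "api" and its "payload", one argument or row to a line. drive_tool: Moves the arm, as the interface text tells. Its arguments: {"type":"object","properties":{"linear":{"type":"array"},"dr":{"type":"array"},"jaw":{"type":"number"}},"required":["linear","dr"]}

```bash
mkdir -p pics
cat > h.py <<'E'
from station import *
import numpy as np, cv2, pickle
from scipy.spatial.transform import Rotation as R
def snap(n):
    s=snapshot(n); s['R']=cv2.Rodrigues(np.array(s['rvec'],float))[0]; s['t']=np.array(s['tvec'],float).ravel(); s['K']=np.array(s['intrinsics']); return s
def cloud(s):
    z=s['z_map']; v,u=np.mgrid[:480,:640]; K=s['K']
    p=np.stack([(u-K[0,2])/K[0,0]*z,(v-K[1,2])/K[1,1]*z,z],-1)
    w=(p-s['t'])@s['R']; w[z<=0]=np.nan; return w
def plane(s,u,v,h):
    d=np.linalg.inv(s['K'])@[u,v,1]; d=s['R'].T@d; c=-s['R'].T@s['t']; return c+d*(h-c[2])/d[2]
E
python3 - <<'E'
from h import *
st=read_state(); print({k:np.round(v,3) for k,v in st.items()})
for n in['top','side']:
    s=snap(n); pickle.dump(s,open(n+'.pkl','wb')); cv2.imwrite(f'pics/{n}0.png',s['img']); print(n,np.round(-s['R'].T@s['t'],3),s['K'][0,0])
E
```

```text
{'time': np.float64(0.0), 'qpos': array([ 1.176,  0.435,  0.025,  1.574, -0.012,  1.134, -0.075]), 'dq': array([-0.   , -0.   ,  0.001,  0.   , -0.   ,  0.   ,  0.   ]), 'joint_torque': array([-1.0000e-03, -6.6785e+01,  9.8500e-01, -3.1446e+01, -6.0000e-02,
        4.3000e-02,  0.0000e+00]), 'ee_pos': array([ 0.18 , -0.598,  0.251]), 'tool_rot': array([-3.107e+00, -4.570e-01,  1.000e-03]), 'force': array([-0.149,  0.427, -0.373]), 'torque': array([-0.022, -0.01 ,  0.019]), 'width': np.float64(0.092)}
top [ 0.455 -0.017  1.588] 546.4262833647056
side [-0.133  0.813  1.011] 541.1896116595458
```

View pics/top0.png

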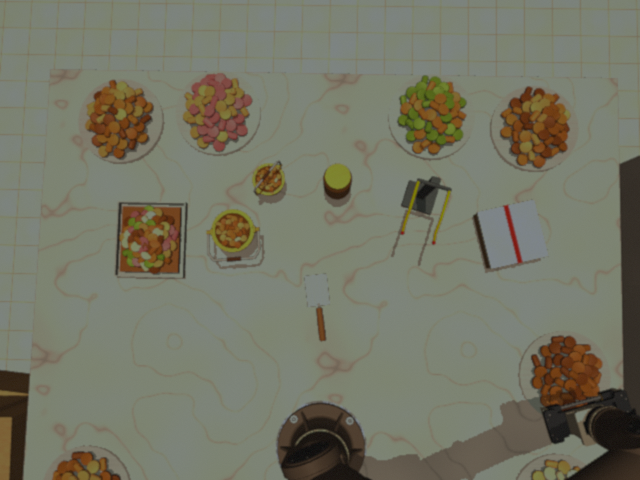

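View pics/side0.png

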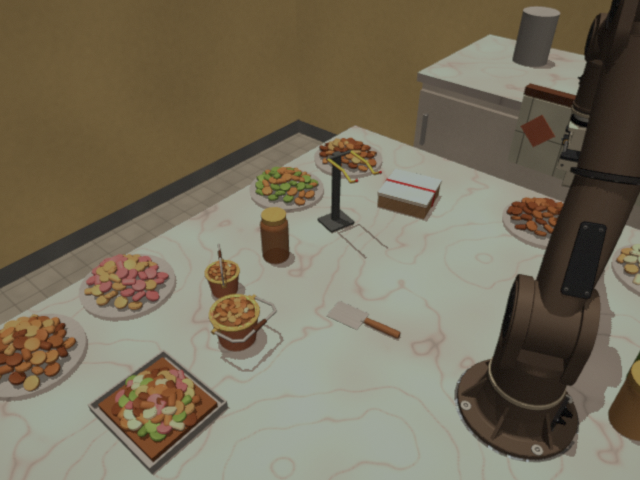

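The top view has the robot base at the bottom. The large pail is at about px (233,230), with its handle folded toward the robot and the wooden roll at (234,259). The stand has red tips at about (402,233) and (433,243), and the post is at (430,185). The jar is at (338,180), the tray at (151,240), the spatula at (318,305) and the carton at (510,235).

Run:
```python
from h import *
s=pickle.load(open('top.pkl','rb')); w=cloud(s); hsv=cv2.cvtColor(s['img'],cv2.COLOR_BGR2HSV)
def show(n,m):
    p=w[m]; print(n,m.sum(),np.round(np.nanmean(p,0),4),np.round(np.nanmin(p,0),3),np.round(np.nanmax(p,0),3))
box=lambda u0,v0,u1,v1:(lambda m:(m.__setitem__((slice(v0,v1),slice(u0,u1)),True),m)[1])(np.zeros((480,640),bool))
h=w[...,2]
# rim
yel=(hsv[...,0]>18)&(hsv[...,0]<36)&(hsv[...,1]>150)&(hsv[...,2]>70)
m=yel&box(205,205,262,256); show('rim',m)
c=cv2.findContours(m.astype(np.uint8),0,1)[0]; c=max(c,key=cv2.contourArea); e=cv2.fitEllipse(cv2.convexHull(c)); print(e, plane(s,*e[0],.090))
c2=cv2.minEnclosingCircle(c);print(c2,plane(s,*c2[0],.09))
# bail
m=box(203,205,268,272)&(h>.06)&(h<.16)&~cv2.dilate(yel.astype(np.uint8),np.ones((3,3))).astype(bool); 
ctr=plane(s,*e[0],.09)
m&=(np.hypot(w[...,0]-ctr[0],w[...,1]-ctr[1])>.066); show('bail',m)
p=w[m]; print(np.round(p[::max(1,len(p)//30)],3).tolist())
# prongs
m=yel&box(395,180,460,250)&(h>.15); n,l=cv2.connectedComponents(yel.astype(np.uint8)*box(395,180,460,250))
for i in range(1,n):
    q=np.argwhere(l==i)
    if len(q)<15: continue
    a=cv2.fitLine(q[:,::-1].astype(np.float32),2,0,.01,.01).ravel()
    ends=q[[q[:,0].argmin(),q[:,0].argmax()]]; print('prong',len(q),a,[np.round(plane(s,x[1],x[0],hh),4) for x,hh in zip(ends,(.239,.24))])
red=((hsv[...,0]<6)|(hsv[...,0]>172))&(hsv[...,1]>150)&(hsv[...,2]>80)&box(395,225,445,255)
n,l,stt,cc=cv2.connectedComponentsWithStats(red.astype(np.uint8))
for i in range(1,n): print('red',stt[i,4],cc[i],plane(s,*cc[i],.243))
for nm,b in dict(jar=(320,160,356,205),tray=(112,198,190,280),carton=(470,195,550,275),post=(398,172,455,225),small=(245,155,292,205)).items(): show(nm,box(*b)&(h>.02))
cv2.imwrite('pics/zoom.png',np.hstack([cv2.resize(s['img'][195:280,195:275],(400,425),interpolation=2),cv2.resize(s['img'][170:255,390:470],(400,425),interpolation=2)]))
```

```text
rim 654 [0.6002 0.2561 0.0915] [0.544 0.187 0.078] [0.658 0.329 0.109]
((232.67323303222656, 230.5591278076172), (39.74312973022461, 48.47068786621094), 88.35153198242188) [0.60086137 0.25665362 0.09      ]
((232.5, 230.0), 25.578411102294922) [0.60240236 0.25719531 0.09      ]
bail 270 [0.5419 0.2552 0.0913] [0.515 0.182 0.078] [0.602 0.329 0.102]
[[0.602, 0.185, 0.081], [0.593, 0.183, 0.092], [0.584, 0.323, 0.087], [0.585, 0.184, 0.085], [0.576, 0.322, 0.086], [0.57, 0.324, 0.088], [0.565, 0.328, 0.084], [0.566, 0.183, 0.088], [0.56, 0.186, 0.082], [0.551, 0.32, 0.089], [0.545, 0.322, 0.092], [0.546, 0.182, 0.089], [0.537, 0.321, 0.086], [0.537, 0.186, 0.095], [0.529, 0.313, 0.093], [0.527, 0.266, 0.094], [0.528, 0.24, 0.099], [0.528, 0.216, 0.096], [0.529, 0.191, 0.099], [0.524, 0.263, 0.096], [0.525, 0.237, 0.101], [0.526, 0.214, 0.092], [0.521, 0.307, 0.092], [0.521, 0.281, 0.099], [0.522, 0.257, 0.097], [0.522, 0.232, 0.101], [0.518, 0.307, 0.092], [0.519, 0.283, 0.09], [0.519, 0.257, 0.096], [0.52, 0.233, 0.093]]
prong 149 [ 3.1492209e-01 -9.4911754e-01  4.1077853e+02  2.0370470e+02] [array([ 0.7214, -0.2262,  0.239 ]), array([ 0.5978, -0.1906,  0.24  ])]
prong 110 [ 3.1075323e-01 -9.5049065e-01  4.4120001e+02  2.1523636e+02] [array([ 0.698 , -0.3031,  0.239 ]), array([ 0.5749, -0.267 ,  0.24  ])]
red 5 [401.8 232.6] [ 0.59104468 -0.18977207  0.243     ]
red 4 [433.5 242.5] [ 0.56849111 -0.26777049  0.243     ]
jar 812 [ 0.739  -0.0284  0.1305] [ 0.708 -0.068  0.02 ] [0.783 0.011 0.158]
tray 3732 [0.5764 0.5054 0.0377] [0.467 0.408 0.02 ] [0.688 0.61  0.063]
carton 3627 [ 0.6134 -0.5171  0.0586] [ 0.517 -0.62   0.02 ] [ 0.713 -0.422  0.072]
post 641 [ 0.6938 -0.2588  0.2097] [ 0.614 -0.31   0.02 ] [ 0.734 -0.194  0.254]
small 888 [0.7508 0.1644 0.0776] [0.705 0.121 0.023] [0.799 0.212 0.135]
```

View pics/zoom.png

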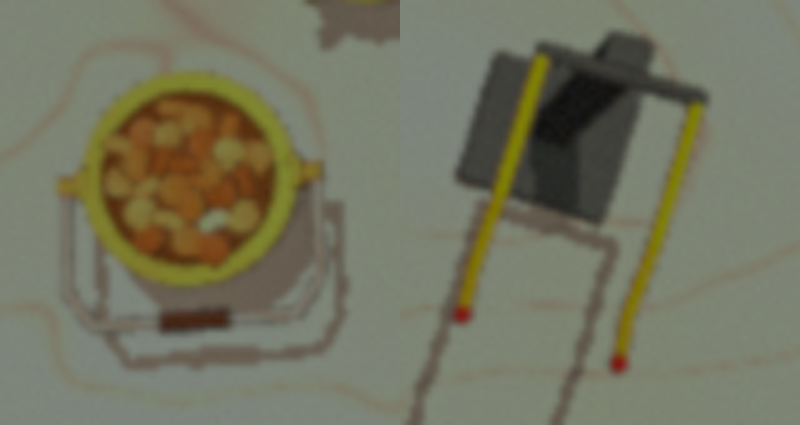

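Top and zoom agree: the ears and bar tilt slightly, so the pail yaw is about +4°. The stand yaw is about -16°, from the red tips at (401.8,232.6) and (433.5,242.5). Next I refine these numbers and plan the push pose.

```bash
cat >> h.py <<'E'
def down(yaw,tau=0):
    c,s=np.cos(yaw),np.sin(yaw); z=np.array([np.sin(tau)*c,np.sin(tau)*s,-np.cos(tau)]); x=np.array([np.cos(tau)*c,np.cos(tau)*s,np.sin(tau)])
    return np.stack([x,np.cross(z,x),z],1)
def to(p,Rt=None):
    st=read_state(); Rc=R.from_rotvec(st['tool_rot']).as_matrix()
    print('lin mm',np.round(Rc.T@(np.array(p)-st['ee_pos'])*1e3,1), 'rot deg',None if Rt is None else np.round(np.degrees(R.from_matrix(Rc.T@Rt).as_rotvec()),1),'F',np.round(st['force'],1),'t',st['time'],'pos',np.round(st['ee_pos'],4))
E
python3 - <<'E'
from h import *
s=pickle.load(open('top.pkl','rb')); w=cloud(s)
P=lambda u,v,h:plane(s,195+u/5,195+v/5,h)
a,b=P(65,187,.082),P(313,171,.082); print('ears',a,b,(a+b)/2,np.degrees(np.arctan2(-(a-b)[0],(a-b)[1])))
a,b=P(95,325,.096),P(285,313,.096); print('bar',a,b,(a+b)/2,np.degrees(np.arctan2(-(a-b)[0],(a-b)[1])))
print('roll',P(195,319,.097))
to([.45,-.2,.28]); to([.40,.24,.28])
to([.40,.24,.28],down(np.radians(3.8),np.radians(45)))
E
```

```text
ears [0.59482628 0.32677648 0.082     ] [0.60712044 0.18879931 0.082     ] [0.60097336 0.25778789 0.082     ] 5.091770671253829
bar [0.51790333 0.30377383 0.096     ] [0.52714366 0.19948593 0.096     ] [0.5225235  0.25162988 0.096     ] 5.063415464351751
roll [0.52255069 0.24867004 0.097     ]
lin mm [ 373.5 -303.6  -28.6] rot deg None F [ 0.5  0.4 -0. ] t 0.1 pos [ 0.1796 -0.5982  0.251 ]
lin mm [ 452.1 -739.4  -28. ] rot deg None F [ 0.5  0.4 -0. ] t 0.1 pos [ 0.1796 -0.5982  0.251 ]
lin mm [ 452.1 -739.4  -28. ] rot deg [-5.1 44.8 12.2] F [ 0.5  0.4 -0. ] t 0.1 pos [ 0.1796 -0.5982  0.251 ]
```

>>> {"api": "drive_tool", "payload": {
  "linear": [
    [46,-38,-4],
    [46,-38,-4],
    [46,-38,-4],
    [46,-38,-4],
    [46,-38,-4],
    [46,-38,-4],
    [46,-38,-4],
    [46,-38,-4]
  ],
  "dr": [
    [0,0,0],
    [0,0,0],
    [0,0,0],
    [0,0,0],
    [0,0,0],
    [0,0,0],
    [0,0,0],
    [0,0,0]
  ],
  "jaw": 0
}}

```text
time: 1.1
ee_pos: [0.4454, -0.1999, 0.2838]
tool_rot: [3.108, 0.456, -0.0]
force: [0.5, -1.6, -0.9]
width: 0.0163
```

>>> {"api": "drive_tool", "payload": {
  "linear": [
    [10,-54,0],
    [10,-54,0],
    [10,-54,0],
    [10,-54,0],
    [10,-54,0],
    [10,-54,0],
    [10,-54,0],
    [10,-54,0]
  ],
  "dr": [
    [0,0,0],
    [0,0,0],
    [0,0,0],
    [0,0,0],
    [0,0,0],
    [0,0,0],
    [0,0,0],
    [0,0,0]
  ]
}}

```text
time: 2.1
ee_pos: [0.3967, 0.2366, 0.2836]
tool_rot: [3.108, 0.456, 0.0]
force: [1.2, 1.0, 0.2]
width: 0.0004
```

```bash
python3 -c "
from h import *
to([.40,.24,.28],down(np.radians(5),np.radians(45)));print(read_state()['qpos'].round(2),read_state()['width'])"
```

```text
lin mm [ 4.2 -2.3  3.6] rot deg [-4.6 44.8 11.1] F [1.2 1.  0.2] t 2.1 pos [0.3967 0.2366 0.2836]
[-0.14  0.2  -0.6   1.87  0.12  1.12 -2.06] 0.0003646317624889317
```

>>> {"api": "drive_tool", "payload": {
  "linear": [
    [0,0,0],
    [0,0,0],
    [0,0,0],
    [0,0,0],
    [0,0,0],
    [0,0,0],
    [0,0,0]
  ],
  "dr": [
    [-0.77,7.47,1.85],
    [-0.77,7.47,1.85],
    [-0.77,7.47,1.85],
    [-0.77,7.47,1.85],
    [-0.77,7.47,1.85],
    [-0.77,7.47,1.85],
    [0,0,0]
  ]
}}

```text
time: 2.98
ee_pos: [0.3956, 0.2276, 0.2984]
tool_rot: [-2.936, -0.183, -0.944]
force: [0.8, 0.5, 0.0]
width: 0.0005
```

```bash
cat >> h.py <<'E'
C=np.array([.601,.257]); YAW=np.radians(5.)
def bar(th): return np.array([*(C-.08*np.sin(th)*np.array([np.cos(YAW),np.sin(YAW)])),.082+.08*np.cos(th)])
def tcp(th,Rt,off=15.5,zt=13): return bar(th)-Rt@np.array([off,0,zt])/1e3
E
python3 -c "
from h import *
Rt=down(YAW,np.radians(45))
to([.40,.24,.28],Rt);print(read_state()['qpos'].round(2))
print(bar(1.39)); to(tcp(1.39,Rt,55)); to(tcp(1.39,Rt,25))
for t in np.arange(1.4,-.01,-.1): print(t.round(2), (Rt.T@(tcp(t,Rt)-tcp(1.4,Rt))*1e3).round(1))
"
```

```text
lin mm [ -6.  -11.5  18.5] rot deg [-2.1  9.3  1.3] F [0.8 0.5 0. ] t 2.975 pos [0.3956 0.2276 0.2984]
[ 0.18 -0.12 -0.99  2.26  0.58  0.52 -2.72]
[0.5226034  0.25014119 0.09638504]
lin mm [-69.6  -4.9 235.4] rot deg None F [0.8 0.5 0. ] t 2.975 pos [0.3956 0.2276 0.2984]
lin mm [-40.1  -4.3 230.5] rot deg None F [0.8 0.5 0. ] t 2.975 pos [0.3956 0.2276 0.2984]
1.4 [0. 0. 0.]
1.3 [ 6.8 -0.  -4.3]
1.2 [13.9 -0.  -7.9]
1.1 [ 21.4  -0.  -10.7]
1.0 [ 29.1  -0.  -12.8]
0.9 [ 37.    0.  -14.1]
0.8 [ 45.   -0.  -14.6]
0.7 [ 53.   -0.  -14.3]
0.6 [ 60.9  -0.  -13.3]
0.5 [ 68.7  -0.  -11.4]
0.4 [76.2 -0.  -8.8]
0.3 [83.5 -0.  -5.4]
0.2 [90.3 -0.  -1.3]
0.1 [96.8 -0.   3.4]
-0.0 [102.7  -0.    8.8]
```

Joint 7 is near its limit, so I turn half a revolution about tool z. The geometry stays the same.

>>> {"api": "drive_tool", "payload": {
  "linear": [
    [0,0,0],
    [0,0,0],
    [0,0,0],
    [0,0,0],
    [0,0,0],
    [0,0,0],
    [0,0,0],
    [0,0,0]
  ],
  "dr": [
    [0,0,-10],
    [0,0,-10],
    [0,0,-10],
    [0,0,-10],
    [0,0,-10],
    [0,0,-10],
    [0,0,-10],
    [0,0,-10]
  ]
}}

```text
time: 3.98
ee_pos: [0.3954, 0.2303, 0.2981]
tool_rot: [1.945, 1.87, 0.709]
force: [-0.3, -0.5, 0.3]
width: 0.0
```

```bash
python3 -c "
from h import *
Rt=down(YAW+np.pi,-np.radians(45))
to([.40,.24,.28],Rt);print(read_state()['qpos'].round(2))"
```

```text
lin mm [ 7.6 -7.2 18.3] rot deg [ -6.5  -9.  -97.9] F [-0.3 -0.5  0.3] t 3.975 pos [0.3954 0.2303 0.2981]
[-0.08 -0.11 -0.78  2.27  0.64  0.56 -1.4 ]
```

>>> {"api": "drive_tool", "payload": {
  "linear": [
    [0,0,0],
    [0,0,0],
    [0,0,0],
    [0,0,0],
    [0,0,0],
    [0,0,0],
    [0,0,0],
    [0,0,0]
  ],
  "dr": [
    [-0.65,-0.9,-9.8],
    [-0.65,-0.9,-9.8],
    [-0.65,-0.9,-9.8],
    [-0.65,-0.9,-9.8],
    [-0.65,-0.9,-9.8],
    [-0.65,-0.9,-9.8],
    [-0.65,-0.9,-9.8],
    [-0.65,-0.9,-9.8]
  ]
}}

```text
time: 4.97
ee_pos: [0.3955, 0.2305, 0.2982]
tool_rot: [0.311, 2.377, 0.181]
force: [0.6, 0.4, -0.0]
width: 0.0001
```

>>> {"api": "drive_tool", "payload": {
  "linear": [
    [0,0,0],
    [0,0,0],
    [0,0,0]
  ],
  "dr": [
    [-0.65,-0.9,-9.8],
    [-0.65,-0.9,-9.8],
    [0,0,0]
  ]
}}

```text
time: 5.35
ee_pos: [0.3953, 0.2302, 0.2981]
tool_rot: [-0.097, 2.354, 0.044]
force: [-0.3, 0.4, 0.1]
width: 0.0002
```

```bash
sed -i 's/np.array(\[off,0,zt\])/np.array([-off,0,zt])/' h.py; python3 -c "
from h import *
Rt=down(YAW+np.pi,-np.radians(45))
to(tcp(1.39,Rt,55),Rt); to(tcp(1.39,Rt,25),Rt);print(read_state()['qpos'].round(2),Rt.round(2),tcp(1.39,Rt,55))"
```

```text
lin mm [107.    8.4 220.4] rot deg [-0.   0.1 -0.3] F [-0.3  0.4  0.1] t 5.35 pos [0.3953 0.2302 0.2981]
lin mm [ 77.    8.5 220.4] rot deg [-0.   0.1 -0.3] F [-0.3  0.4  0.1] t 5.35 pos [0.3953 0.2302 0.2981]
[-0.23 -0.09 -0.81  2.37  1.1   0.64 -0.25] [[-0.7  -0.09  0.7 ]
 [-0.06  1.    0.06]
 [-0.71  0.   -0.71]] [0.47470311 0.24595045 0.06668655]
```

>>> {"api": "drive_tool", "payload": {
  "linear": [
    [13.4,1,27.5],
    [13.4,1,27.5],
    [13.4,1,27.5],
    [13.4,1,27.5],
    [13.4,1,27.5],
    [13.4,1,27.5],
    [13.4,1,27.5],
    [13.4,1,27.5]
  ],
  "dr": [
    [0,0,0],
    [0,0,0],
    [0,0,0],
    [0,0,0],
    [0,0,0],
    [0,0,0],
    [0,0,0],
    [0,0,0]
  ]
}}

```text
time: 6.35
ee_pos: [0.4754, 0.2458, 0.0657]
tool_rot: [-0.092, 2.352, 0.044]
force: [0.6, -0.2, -0.4]
width: 0.0004
```

```bash
python3 -c "
from h import *
Rt=down(YAW+np.pi,-np.radians(45))
to(tcp(1.39,Rt,15.5),Rt);print(read_state()['qpos'].round(2))
s=snap('side'); t=snap('top')
cv2.imwrite('pics/push.png',np.hstack([cv2.resize(s['img'][250:400,170:320],(400,400),interpolation=2),cv2.resize(t['img'][195:295,185:285],(400,400),interpolation=2)]))"
```

```text
lin mm [-39.7   0.5  -1. ] rot deg [-0.1  0.2 -0.5] F [ 0.6 -0.2 -0.4] t 6.35 pos [0.4754 0.2458 0.0657]
[-0.37  0.7  -0.74  2.49  2.03  1.11 -1.18]
```

View pics/push.png

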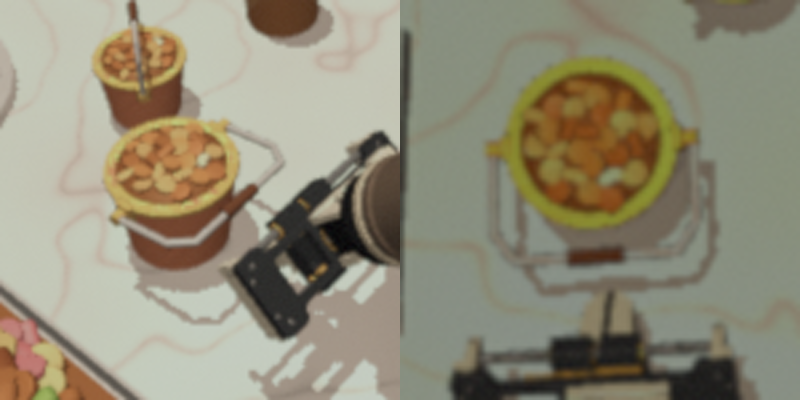

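The picture shows the closed fingertips just below and in front of the roll, at crop px (610,290) against the bar at (596,256). I approach now.

>>> {"api": "drive_tool", "payload": {
  "linear": [
    [-8,0,0],
    [-8,0,0],
    [-8,0,0],
    [-8,0,0],
    [-4,0,0],
    [-4,0,0],
    [0,0,0]
  ],
  "dr": [
    [0,0,0],
    [0,0,0],
    [0,0,0],
    [0,0,0],
    [0,0,0],
    [0,0,0],
    [0,0,0]
  ]
}}

```text
time: 7.32
ee_pos: [0.5027, 0.2474, 0.0957]
tool_rot: [-0.096, 2.353, 0.044]
force: [-2.3, 0.2, -0.4]
width: 0.0004
```

>>> {"api": "drive_tool", "payload": {
  "linear": [
    [-6.8,0,-4.3],
    [-7.1,0,-3.6],
    [-7.5,0,-2.8],
    [-7.7,0,-2.1],
    [0,0,0]
  ],
  "dr": [
    [0,0,0],
    [0,0,0],
    [0,0,0],
    [0,0,0],
    [0,0,0]
  ]
}}

```text
time: 7.95
ee_pos: [0.5151, 0.2484, 0.1264]
tool_rot: [-0.095, 2.35, 0.045]
force: [0.1, -1.2, 0.2]
width: 0.0005
```

```bash
cat >> h.py <<'E'
def bail():
    s=snap('top'); w=cloud(s); hsv=cv2.cvtColor(s['img'],cv2.COLOR_BGR2HSV)
    return s,w,hsv
E
python3 -c "
from h import *
Rt=down(YAW+np.pi,-np.radians(45))
to(tcp(1.,Rt,15.5),Rt);print(read_state()['qpos'].round(2))
s=snap('side'); t=snap('top')
cv2.imwrite('pics/push2.png',np.hstack([cv2.resize(s['img'][250:400,170:320],(400,400),interpolation=2),cv2.resize(t['img'][195:295,185:285],(400,400),interpolation=2)]))"
```

```text
lin mm [2.9 1.1 1.3] rot deg [-0.1  0.2 -0.3] F [ 0.1 -1.2  0.2] t 7.95 pos [0.5151 0.2484 0.1264]
[-0.27  0.53 -0.73  2.39  1.93  0.91 -0.95]
```

View pics/push2.png

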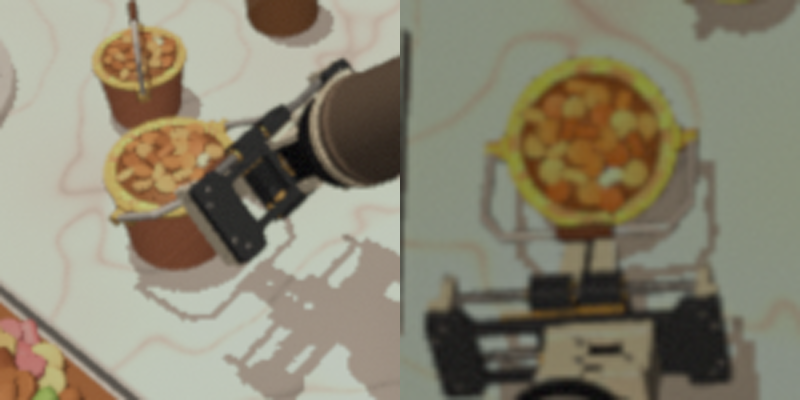

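The bar rose and rests on the fingertips, and the pail is unmoved. I continue the arc.

>>> {"api": "drive_tool", "payload": {
  "linear": [
    [-7.9,0,-1.3],
    [-8,0,-0.5],
    [-8,0,0.3],
    [-7.9,0,1],
    [-7.8,0,1.9],
    [-7.5,0,2.6],
    [-7.3,0,3.4],
    [0,0,0]
  ],
  "dr": [
    [0,0,0],
    [0,0,0],
    [0,0,0],
    [0,0,0],
    [0,0,0],
    [0,0,0],
    [0,0,0],
    [0,0,0]
  ]
}}

```text
time: 9.05
ee_pos: [0.5584, 0.2517, 0.159]
tool_rot: [-0.095, 2.352, 0.044]
force: [-0.2, 0.3, -0.3]
width: 0.0006
```

>>> {"api": "drive_tool", "payload": {
  "linear": [
    [-6.8,0,4.1],
    [-6.5,0,4.7],
    [0,0,0]
  ],
  "dr": [
    [0,0,0],
    [0,0,0],
    [0,0,0]
  ]
}}

```text
time: 9.43
ee_pos: [0.574, 0.253, 0.162]
tool_rot: [-0.095, 2.352, 0.044]
force: [0.5, 0.1, -0.9]
width: 0.0001
```

```bash
python3 -c "
from h import *
Rt=down(YAW+np.pi,-np.radians(45))
to(tcp(.1,Rt,15.5),Rt);to(tcp(.0,Rt,15.5),Rt)
s=snap('side'); t=snap('top');w=cloud(t)
h=w[...,2]; m=(abs(w[...,0]-.57)<.09)&(abs(abs(w[...,1]-.256)-.045)<.02)&(h>.115)
p=w[m];print(len(p),np.round(p[::max(1,len(p)//25)],3).tolist())
cv2.imwrite('pics/push3.png',np.hstack([cv2.resize(s['img'][220:370,170:320],(400,400),interpolation=2),cv2.resize(t['img'][195:295,185:285],(400,400),interpolation=2)]))"
```

```text
lin mm [2.2 1.6 0.9] rot deg [-0.1  0.2 -0.3] F [ 0.5  0.1 -0.9] t 9.425 pos [0.574 0.253 0.162]
lin mm [-3.7  1.7  6.3] rot deg [-0.1  0.2 -0.3] F [ 0.5  0.1 -0.9] t 9.425 pos [0.574 0.253 0.162]
940 [[0.606, 0.213, 0.167], [0.601, 0.213, 0.167], [0.594, 0.285, 0.164], [0.559, 0.22, 0.222], [0.552, 0.309, 0.221], [0.55, 0.284, 0.22], [0.544, 0.228, 0.22], [0.537, 0.291, 0.229], [0.535, 0.229, 0.241], [0.533, 0.219, 0.237], [0.531, 0.206, 0.244], [0.528, 0.198, 0.244], [0.523, 0.219, 0.24], [0.517, 0.312, 0.223], [0.515, 0.21, 0.256], [0.513, 0.21, 0.256], [0.509, 0.209, 0.278], [0.508, 0.196, 0.251], [0.502, 0.316, 0.213], [0.499, 0.317, 0.21], [0.497, 0.321, 0.204], [0.495, 0.318, 0.206], [0.492, 0.311, 0.202], [0.49, 0.202, 0.271], [0.485, 0.224, 0.281], [0.484, 0.194, 0.244]]
```

View pics/push3.png

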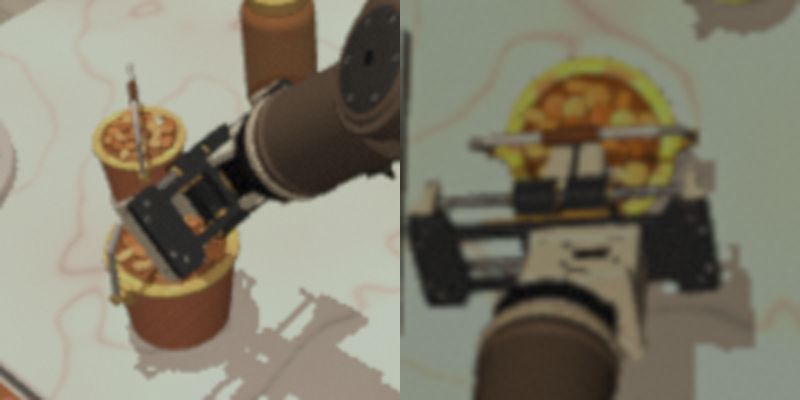

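The handle is upright: the bar top is at x≈0.604, z≈0.166, and the pail is unmoved. Next I retreat along the finger.

>>> {"api": "drive_tool", "payload": {
  "linear": [
    [6,0,-2],
    [6,0,-10],
    [0,0,-40],
    [0,0,-40],
    [0,0,-40],
    [0,0,-30],
    [0,0,0]
  ],
  "dr": [
    [0,0,0],
    [0,0,0],
    [0,0,0],
    [0,0,0],
    [0,0,0],
    [0,0,0],
    [0,0,0]
  ],
  "jaw": 0
}}

```text
time: 10.4
ee_pos: [0.4492, 0.2431, 0.2696]
tool_rot: [-0.098, 2.349, 0.046]
force: [0.7, 0.6, -0.2]
width: 0.0004
```

```bash
python3 -c "
from h import *
print(read_state()['qpos'].round(2))
to([.601,.257,.168],down(YAW-np.pi/2)); to([.601,.257,.168],down(YAW+np.pi/2));to([.601,.257,.168],down(YAW+np.pi))
t=snap('top');w=cloud(t);h=w[...,2]
pickle.dump(t,open('t2.pkl','wb'))
m=(abs(w[...,0]-.60)<.03)&(abs(w[...,1]-.256)<.065)&(h>.14)&(h<.18)
p=w[m];print(len(p),p.mean(0),p[:,1].min(),p[:,1].max(),np.percentile(h[m],95)); a=np.polyfit(p[:,1],p[:,0],1);print(np.degrees(np.arctan(-a[0])),np.polyval(a,.257))
hsv=cv2.cvtColor(t['img'],cv2.COLOR_BGR2HSV)
v,u=np.nonzero(m&(hsv[...,1]>110));print('roll',u.mean(),v.mean(),plane(t,u.mean(),v.mean(),.164),len(u))
yel=(hsv[...,0]>18)&(hsv[...,0]<36)&(hsv[...,1]>150)&(hsv[...,2]>70); yel[:205]=0;yel[256:]=0;yel[:,:205]=0;yel[:,262:]=0
v,u=np.nonzero(yel);print(len(u),plane(t,(u.min()+u.max())/2,(v.min()+v.max())/2,.09))
"
```

```text
[-0.22  0.08 -0.79  2.34  1.35  0.67 -0.44]
lin mm [-34.9   0.6 179.8] rot deg [-35.4  35.6 -85. ] F [ 0.7  0.6 -0.2] t 10.4 pos [0.4492 0.2431 0.2696]
lin mm [-34.9   0.6 179.8] rot deg [35.5 35.3 84.7] F [ 0.7  0.6 -0.2] t 10.4 pos [0.4492 0.2431 0.2696]
lin mm [-34.9   0.6 179.8] rot deg [ 0.1 45.3 -0.2] F [ 0.7  0.6 -0.2] t 10.4 pos [0.4492 0.2431 0.2696]
160 [0.59942219 0.25369807 0.16307949] 0.19181434721298987 0.32093409602655043 0.16900522210070615
5.359406596877137 0.5991124307317046
roll 227.2153846153846 228.3846153846154 [0.59903495 0.25775975 0.164     ] 65
331 [0.60101387 0.25714066 0.09      ]
```

>>> {"api": "drive_tool", "payload": {
  "linear": [
    [0,0,0],
    [0,0,0],
    [0,0,0],
    [0,0,0],
    [0,0,0],
    [0,0,0]
  ],
  "dr": [
    [0,9,0],
    [0,9,0],
    [0,9,0],
    [0,9,0],
    [0,9,0],
    [0,0,0]
  ],
  "jaw": 60
}}

```text
time: 11.2
ee_pos: [0.4542, 0.2336, 0.2627]
tool_rot: [-0.093, 3.015, -0.025]
force: [-0.1, 0.1, -0.1]
width: 0.0558
```

```bash
python3 -c "
from h import *
print(read_state()['qpos'].round(2))
to([.599,.257,.26],down(YAW-np.pi/2)); to([.599,.257,.26],down(YAW+np.pi/2))
"
```

```text
[ 0.01  0.28 -0.79  1.87  0.35  1.02  0.71]
lin mm [-144.6   14.7   20.5] rot deg [ -6.6   4.6 -91.4] F [-0.1  0.1 -0.1] t 11.2 pos [0.4542 0.2336 0.2627]
lin mm [-144.6   14.7   20.5] rot deg [ 4.6  6.6 88.4] F [-0.1  0.1 -0.1] t 11.2 pos [0.4542 0.2336 0.2627]
```

>>> {"api": "drive_tool", "payload": {
  "linear": [
    [0,0,0],
    [0,0,0],
    [0,0,0],
    [0,0,0],
    [0,0,0],
    [0,0,0],
    [0,0,0],
    [0,0,0]
  ],
  "dr": [
    [0.5,0.73,9.8],
    [0.5,0.73,9.8],
    [0.5,0.73,9.8],
    [0.5,0.73,9.8],
    [0.5,0.73,9.8],
    [0.5,0.73,9.8],
    [0.5,0.73,9.8],
    [0.5,0.73,9.8]
  ],
  "jaw": 60
}}

```text
time: 12.2
ee_pos: [0.4509, 0.2343, 0.2632]
tool_rot: [1.901, 2.476, -0.0]
force: [-0.2, -0.2, -0.1]
width: 0.0603
```

>>> {"api": "drive_tool", "payload": {
  "linear": [
    [0,0,0],
    [0,0,0]
  ],
  "dr": [
    [0.5,0.73,9.8],
    [0,0,0]
  ]
}}

```text
time: 12.45
ee_pos: [0.4511, 0.2342, 0.2635]
tool_rot: [2.109, 2.323, 0.004]
force: [0.7, -1.1, 0.3]
width: 0.0597
```

```bash
python3 -c "
from h import *
print(read_state()['qpos'].round(2))
to([.599,.257,.24],down(YAW+np.pi/2)); to([.599,.257,.168])
"
```

```text
[-0.18  0.28 -0.5   1.81  0.16  1.09 -0.64]
lin mm [  8.5 149.3  24.2] rot deg [0.3 0.1 0.5] F [ 0.7 -1.1  0.3] t 12.45 pos [0.4511 0.2342 0.2635]
lin mm [  8.6 148.9  96.2] rot deg None F [ 0.7 -1.1  0.3] t 12.45 pos [0.4511 0.2342 0.2635]
```

>>> {"api": "drive_tool", "payload": {
  "linear": [
    [2,36,6],
    [2,38,6],
    [2,38,6],
    [2,37,6],
    [0,0,0]
  ],
  "dr": [
    [0,0,0],
    [0,0,0],
    [0,0,0],
    [0,0,0],
    [0,0,0.5]
  ]
}}

```text
time: 13.08
ee_pos: [0.6008, 0.2565, 0.239]
tool_rot: [2.118, 2.315, 0.003]
force: [-0.7, -0.7, -0.4]
width: 0.0601
```

```bash
python3 -c "
from h import *
print(read_state()['qpos'].round(2))
to([.599,.257,.168],down(YAW+np.pi/2))
"
```

```text
[-0.21  0.53 -0.44  1.49  0.24  1.17 -0.59]
lin mm [ 0.8 -2.  71. ] rot deg [0.2 0.1 0.1] F [-0.7 -0.7 -0.4] t 13.075 pos [0.6008 0.2565 0.239 ]
```

Next: descend, close, then look.

>>> {"api": "drive_tool", "payload": {
  "linear": [
    [0,-1,18],
    [0,0,18],
    [0,0,18],
    [0,0,17],
    [0,0,0]
  ],
  "dr": [
    [0,0,0],
    [0,0,0],
    [0,0,0],
    [0,0,0],
    [0,0,0]
  ]
}}

```text
time: 13.7
ee_pos: [0.5979, 0.2565, 0.1682]
tool_rot: [2.122, 2.315, 0.001]
force: [-0.7, -0.4, -0.2]
width: 0.0601
```

>>> {"api": "drive_tool", "payload": {
  "linear": [
    [0,0,0],
    [0,0,0],
    [0,0,0],
    [0,0,0],
    [0,0,0],
    [0,0,0]
  ],
  "dr": [
    [0,0,0],
    [0,0,0],
    [0,0,0],
    [0,0,0],
    [0,0,0],
    [0,0,0]
  ],
  "jaw": 0
}}

```text
time: 14.45
ee_pos: [0.5988, 0.2571, 0.1702]
tool_rot: [2.121, 2.314, 0.006]
force: [-0.7, -0.6, 0.4]
width: 0.0108
```

>>> {"api": "drive_tool", "payload": {
  "linear": [
    [0,0,-4],
    [0,0,-8],
    [0,0,-10],
    [0,0,-8],
    [0,0,0],
    [0,0,0]
  ],
  "dr": [
    [0,0,0],
    [0,0,0],
    [0,0,0],
    [0,0,0],
    [0,0,0],
    [0,0,0]
  ]
}}

```text
time: 15.2
ee_pos: [0.5985, 0.257, 0.2]
tool_rot: [2.121, 2.314, 0.005]
force: [0.2, 0.0, -5.8]
width: 0.0105
```

```bash
python3 -c "
from h import *
print(read_state()['qpos'].round(2))
to([.599,.257,.168],down(YAW+np.pi/2))
s=snap('side'); t=snap('wrist')
cv2.imwrite('pics/lift.png',np.hstack([cv2.resize(s['img'][180:380,140:340],(400,400),interpolation=2),cv2.resize(t['img'],(400,400),interpolation=3)]))"
```

```text
[-0.21  0.56 -0.43  1.54  0.25  1.09 -0.61]
lin mm [-0.1  0.3 32. ] rot deg [ 0.2 -0.  -0. ] F [ 0.2  0.  -5.8] t 15.2 pos [0.5985 0.257  0.2   ]
```

View pics/lift.png

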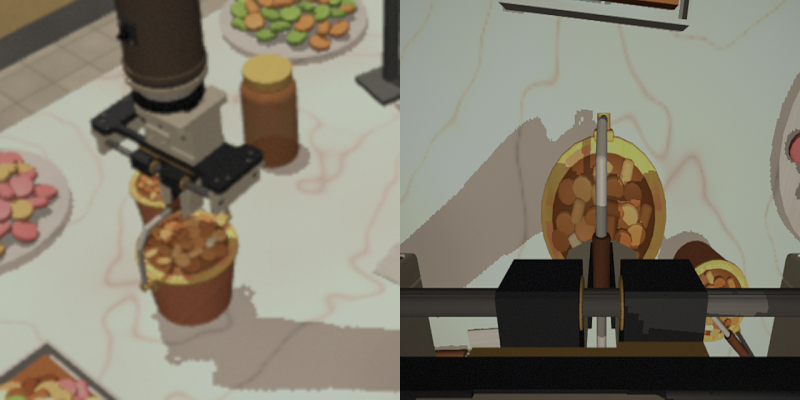

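The pail hangs level in the grip at about 5.8 N. I raise it, then turn and travel.

>>> {"api": "drive_tool", "payload": {
  "linear": [
    [0,0,-5],
    [0,0,-10],
    [0,0,-13],
    [0,0,-14],
    [0,0,-13],
    [0,0,-10],
    [0,0,-5],
    [0,0,0]
  ],
  "dr": [
    [0,0,0],
    [0,0,0],
    [0,0,0],
    [0,0,0],
    [0,0,0],
    [0,0,0],
    [0,0,0],
    [0,0,0]
  ]
}}

```text
time: 16.3
ee_pos: [0.5985, 0.257, 0.2704]
tool_rot: [2.121, 2.314, 0.006]
force: [-0.3, 0.3, -5.2]
width: 0.0108
```

```bash
cat >> h.py <<'E'
SEAT=np.array([.605,-.236,.234]); YS=np.radians(-16.2); XS=np.array([np.cos(YS),np.sin(YS),0])
E
python3 -c "
from h import *
p=SEAT-.11*XS; p[2]=.27
to(p,down(YS+np.pi/2))"
```

```text
lin mm [-452.  -138.8   -0.7] rot deg [ 0.2 -0.1 21.2] F [-0.3  0.3 -5.2] t 16.3 pos [0.5985 0.257  0.2704]
```

>>> {"api": "drive_tool", "payload": {
  "linear": [
    [-8,-2.5,0],
    [-16,-4.9,0],
    [-24,-7.4,0],
    [-32,-9.8,0],
    [-36.5,-11.2,0],
    [-36.5,-11.2,0],
    [-36.5,-11.2,0],
    [-36.5,-11.2,0]
  ],
  "dr": [
    [0,0,0],
    [0,0,0],
    [0,0,0],
    [0,0,0],
    [0,0,0],
    [0,0,0],
    [0,0,0],
    [0,0,0]
  ]
}}

```text
time: 17.3
ee_pos: [0.5478, 0.0232, 0.2696]
tool_rot: [2.123, 2.313, 0.004]
force: [1.0, -0.3, -6.0]
width: 0.0112
```

>>> {"api": "drive_tool", "payload": {
  "linear": [
    [-36.5,-11.2,0],
    [-36.5,-11.2,0],
    [-36.5,-11.2,0],
    [-36.5,-11.2,0],
    [-32,-9.8,0],
    [-24,-7.4,0],
    [-16,-4.9,0],
    [-8,-2.5,0]
  ],
  "dr": [
    [0,0,0],
    [0,0,0],
    [0,0,0],
    [0,0,0],
    [0,0,0],
    [0,0,0],
    [0,0,0],
    [0,0,0]
  ]
}}

```text
time: 18.3
ee_pos: [0.4987, -0.2064, 0.2692]
tool_rot: [2.123, 2.313, 0.005]
force: [0.7, 0.7, -5.6]
width: 0.0105
```

>>> {"api": "drive_tool", "payload": {
  "linear": [
    [0,0,0],
    [0,0,0],
    [0,0,0],
    [0,0,0],
    [0,0,0],
    [0,0,0],
    [0,0,0],
    [0,0,0]
  ],
  "dr": [
    [0,0,1.5],
    [0,0,3.5],
    [0,0,5],
    [0,0,5],
    [0,0,4],
    [0,0,2.2],
    [0,0,0],
    [0,0,0]
  ]
}}

```text
time: 19.3
ee_pos: [0.4995, -0.205, 0.2692]
tool_rot: [2.51, 1.887, 0.006]
force: [0.3, 0.2, -5.5]
width: 0.0111
```

```bash
python3 -c "
from h import *
print(read_state()['qpos'].round(2))
p=SEAT-.11*XS; p[2]=.27
to(p,down(YS+np.pi/2));p=SEAT.copy(); p[2]=.27;to(p)
s=snap('side'); t=snap('top'); pickle.dump((s,t),open('pre.pkl','wb'))
cv2.imwrite('pics/pre.png',np.hstack([cv2.resize(s['img'][100:300,260:460],(400,400),interpolation=2),cv2.resize(t['img'][160:280,370:490],(400,400),interpolation=2)]))"
```

```text
[ 0.5   0.3  -0.26  1.74  0.08  1.11 -0.07]
lin mm [-0.3  0.  -0.8] rot deg [ 0.2 -0.1  0.1] F [ 0.3  0.2 -5.5] t 19.3 pos [ 0.4995 -0.205   0.2692]
lin mm [ -0.4 110.   -0.4] rot deg None F [ 0.3  0.2 -5.5] t 19.3 pos [ 0.4995 -0.205   0.2692]
```

View pics/pre.png

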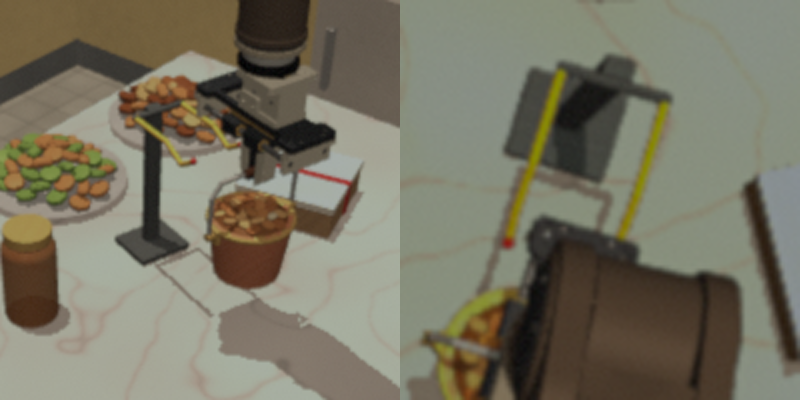

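The pail is level in front of the stand's open end. In the top crop the left red tip is at (508,242) and the bar's left end at (430,340). I check the seat by triangulating the tips from both views, and check the bar from depth.

```bash
python3 -c "
from h import *
a=pickle.load(open('top.pkl','rb')); b=pickle.load(open('side.pkl','rb'))
def red(s,box):
    h=cv2.cvtColor(s['img'],cv2.COLOR_BGR2HSV); m=((h[...,0]<8)|(h[...,0]>170))&(h[...,1]>140)&(h[...,2]>70)
    z=np.zeros_like(m); u0,v0,u1,v1=box; z[v0:v1,u0:u1]=m[v0:v1,u0:u1]
    n,l,st,c=cv2.connectedComponentsWithStats(z.astype(np.uint8),connectivity=8); return [(st[i,4],c[i]) for i in range(1,n) if st[i,4]>2]
ra=red(a,(395,225,445,255)); rb=red(b,(340,160,390,190)); print(ra,rb)
M=lambda s:s['K']@np.c_[s['R'],s['t']]
for i in ra:
  for j in rb:
    X=cv2.triangulatePoints(M(a),M(b),i[1],j[1]).ravel(); X=X[:3]/X[3]; q=M(a)@np.r_[X,1]; print(X.round(4), np.linalg.norm(q[:2]/q[2]-i[1]).round(2))
s,t=pickle.load(open('pre.pkl','rb')); w=cloud(t); h=w[...,2]
m=(h>.235)&(h<.28)&(w[...,0]>.46)&(w[...,0]<.55)&(w[...,1]>-.19)&(w[...,1]<-.13)
p=w[m]; print(len(p)); print(np.round(p[np.argsort(p[:,1])][::4],3).tolist())
"
```

```text
[(np.int32(6), array([402. , 232.5])), (np.int32(5), array([433.2, 242.4]))] [(np.int32(3), array([379.66666667, 171.66666667])), (np.int32(3), array([388.        , 179.33333333])), (np.int32(3), array([356.33333333, 180.33333333]))]
[ 0.5623 -0.2013  0.2821] 12.49
[ 0.5543 -0.2098  0.2605] 17.09
[ 0.5905 -0.1903  0.2454] 0.27
[ 0.5684 -0.2666  0.2459] 0.05
[ 0.5607 -0.2776  0.2203] 4.77
[ 0.5968 -0.2545  0.2127] 12.53
58
[[0.51, -0.182, 0.259], [0.51, -0.177, 0.259], [0.51, -0.174, 0.264], [0.51, -0.17, 0.256], [0.512, -0.167, 0.267], [0.512, -0.165, 0.263], [0.515, -0.16, 0.262], [0.517, -0.157, 0.264], [0.517, -0.155, 0.262], [0.519, -0.15, 0.263], [0.514, -0.148, 0.264], [0.519, -0.146, 0.26], [0.519, -0.142, 0.25], [0.519, -0.139, 0.249], [0.522, -0.135, 0.242]]
```

Everything is consistent with the seat at (0.6045,-0.2357) and the bar centre at about z 0.261, with a clearance of about 9 mm over the balls. I advance.

>>> {"api": "drive_tool", "payload": {
  "linear": [
    [0,8,0],
    [0,15,0],
    [0,18,0],
    [0,18,0],
    [0,18,0],
    [0,17,0],
    [0,10,0],
    [0,5.5,0]
  ],
  "dr": [
    [0,0,0],
    [0,0,0],
    [0,0,0],
    [0,0,0],
    [0,0,0],
    [0,0,0],
    [0,0,0],
    [0,0,0]
  ]
}}

```text
time: 20.4
ee_pos: [0.6051, -0.2361, 0.2692]
tool_rot: [2.512, 1.885, 0.006]
force: [-1.2, -0.1, -6.3]
width: 0.011
```

>>> {"api": "drive_tool", "payload": {
  "linear": [
    [0,0,0],
    [0,0,3],
    [0,0,4],
    [0,0,4],
    [0,0,4],
    [0,0,3],
    [0,0,3],
    [0,0,0]
  ],
  "dr": [
    [0,0,0],
    [0,0,0],
    [0,0,0],
    [0,0,0],
    [0,0,0],
    [0,0,0],
    [0,0,0],
    [0,0,0]
  ]
}}

```text
time: 21.4
ee_pos: [0.6045, -0.2359, 0.2483]
tool_rot: [2.512, 1.885, 0.006]
force: [-0.9, -0.2, -5.8]
width: 0.011
```

```bash
python3 -c "
from h import *
to(SEAT+[0,0,.008],down(YS+np.pi/2))"
```

```text
lin mm [0.  0.5 6.3] rot deg [ 0.2 -0.1 -0. ] F [-0.9 -0.2 -5.8] t 21.4 pos [ 0.6045 -0.2359  0.2483]
```

>>> {"api": "drive_tool", "payload": {
  "linear": [
    [0,0,1],
    [0,0,1],
    [0,0,1],
    [0,0,1],
    [0,0,0]
  ],
  "dr": [
    [0,0,0],
    [0,0,0],
    [0,0,0],
    [0,0,0],
    [0,0,0]
  ]
}}

```text
time: 22.02
ee_pos: [0.6046, -0.2359, 0.2445]
tool_rot: [2.511, 1.885, 0.006]
force: [0.1, -1.5, -6.1]
width: 0.0107
```

>>> {"api": "drive_tool", "payload": {
  "linear": [
    [0,0,1],
    [0,0,1],
    [0,0,0]
  ],
  "dr": [
    [0,0,0],
    [0,0,0],
    [0,0,0]
  ]
}}

```text
time: 22.4
ee_pos: [0.6045, -0.2359, 0.2424]
tool_rot: [2.512, 1.885, 0.006]
force: [0.2, 0.5, -6.4]
width: 0.0109
```

>>> {"api": "drive_tool", "payload": {
  "linear": [
    [0,0,1],
    [0,0,0]
  ],
  "dr": [
    [0,0,0],
    [0,0,0]
  ]
}}

```text
time: 22.65
ee_pos: [0.6047, -0.2359, 0.2418]
tool_rot: [2.511, 1.885, 0.007]
force: [-0.2, -0.8, -3.6]
width: 0.0109
```

Contact has begun: the carried weight dropped from about 6 N to 3.6 N. I lower it a little further.

>>> {"api": "drive_tool", "payload": {
  "linear": [
    [0,0,0.5],
    [0,0,0.5],
    [0,0,0]
  ],
  "dr": [
    [0,0,0],
    [0,0,0],
    [0,0,0]
  ]
}}

```text
time: 23.02
ee_pos: [0.6049, -0.236, 0.2414]
tool_rot: [2.511, 1.884, 0.007]
force: [-2.2, -0.2, 4.6]
width: 0.0106
```

>>> {"api": "drive_tool", "payload": {
  "linear": [
    [0,0,0.3],
    [0,0,0],
    [0,0,0]
  ],
  "dr": [
    [0,0,0],
    [0,0,0],
    [0,0,0]
  ]
}}

```text
time: 23.4
ee_pos: [0.6049, -0.236, 0.2414]
tool_rot: [2.511, 1.884, 0.007]
force: [-3.4, 1.1, 6.8]
width: 0.0109
```

The bar is seated in both notches. I relieve the press slightly, then open gently.

>>> {"api": "drive_tool", "payload": {
  "linear": [
    [0,0,-0.7],
    [0,0,0],
    [0,0,0]
  ],
  "dr": [
    [0,0,0],
    [0,0,0],
    [0,0,0]
  ]
}}

```text
time: 23.78
ee_pos: [0.6048, -0.236, 0.2414]
tool_rot: [2.511, 1.884, 0.007]
force: [-1.7, -0.2, 4.7]
width: 0.0111
```

>>> {"api": "drive_tool", "payload": {
  "linear": [
    [0,0,0],
    [0,0,0],
    [0,0,0],
    [0,0,0],
    [0,0,0],
    [0,0,0],
    [0,0,0],
    [0,0,0]
  ],
  "dr": [
    [0,0,0],
    [0,0,0],
    [0,0,0],
    [0,0,0],
    [0,0,0],
    [0,0,0],
    [0,0,0],
    [0,0,0]
  ],
  "jaw": 50
}}

```text
time: 24.78
ee_pos: [0.6046, -0.2359, 0.241]
tool_rot: [2.511, 1.885, 0.006]
force: [-0.1, -0.3, 0.0]
width: 0.05
```

>>> {"api": "drive_tool", "payload": {
  "linear": [
    [0,0,-5],
    [0,0,-10],
    [0,0,-20],
    [0,0,-30],
    [0,0,-30],
    [0,0,-30],
    [0,0,-20],
    [0,0,0]
  ],
  "dr": [
    [0,0,0],
    [0,0,0],
    [0,0,0],
    [0,0,0],
    [0,0,0],
    [0,0,0],
    [0,0,0],
    [0,0,0]
  ]
}}

```text
time: 25.78
ee_pos: [0.6047, -0.2361, 0.3883]
tool_rot: [2.509, 1.883, 0.01]
force: [0.0, 0.0, -0.0]
width: 0.05
```

>>> {"api": "drive_tool", "payload": {
  "linear": [
    [0,-30,0],
    [0,-40,0],
    [0,-40,0],
    [0,-40,0],
    [0,-40,0],
    [0,0,0],
    [0,0,0],
    [0,0,0]
  ],
  "dr": [
    [0,0,0],
    [0,0,0],
    [0,0,0],
    [0,0,0],
    [0,0,0],
    [0,0,0],
    [0,0,0],
    [0,0,0]
  ]
}}

```text
time: 26.78
ee_pos: [0.4224, -0.1831, 0.3849]
tool_rot: [2.512, 1.886, 0.006]
force: [0.6, 0.8, 0.3]
width: 0.0504
```

```bash
python3 -c "
from h import *
st=read_state();print(st['time'],st['force'].round(1),st['ee_pos'].round(3))
s=snap('side'); t=snap('top'); w=cloud(t); h=w[...,2]
d=w-SEAT; xs=d[...,:2]@XS[:2]; ys=d[...,:2]@np.array([-XS[1],XS[0]])
m=(abs(xs)<.03)&(abs(ys)<.03)&(abs(d[...,2])<.03); print(m.sum(),np.median(xs[m]),np.median(h[m]),np.percentile(h[m],90))
m=(abs(xs)<.03)&(abs(ys)<.06)&(abs(d[...,2])<.03); print(np.polyfit(ys[m],xs[m],1))
a=pickle.load(open('top.pkl','rb'));h0=cloud(a)[...,2]
for nm,(u0,v0,u1,v1) in dict(jar=(320,160,356,205),tray=(112,198,190,280),carton=(470,195,550,275),spat=(300,270,335,345)).items():
    D=cv2.absdiff(a['img'],t['img'])[v0:v1,u0:u1].max(-1); print(nm,(D>40).mean().round(3))
cv2.imwrite('pics/end.png',np.hstack([cv2.resize(s['img'][100:300,260:460],(400,400),interpolation=2),cv2.resize(t['img'][160:280,370:490],(400,400),interpolation=2)]))"
```

```text
26.775 [0.6 0.8 0.3] [ 0.422 -0.183  0.385]
103 0.0003862170327072099 0.23692148467865223 0.24100027403610147
[0.00580374 0.00062252]
jar 0.0
tray 0.0
carton 0.0
spat 0.0
```

View pics/end.png

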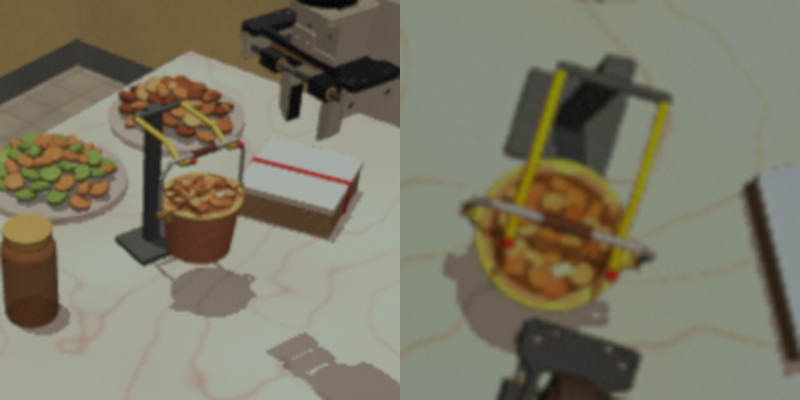

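The pail hangs from the bar across both prongs: in the top crop the bar runs from (470,205) to (648,256), behind the red tips at (508,242) and (612,275). I wait for it to settle, check stillness, and hand in.

>>> {"api": "drive_tool", "payload": {
  "linear": [
    [0,0,0],
    [0,0,0],
    [0,0,0],
    [0,0,0],
    [0,0,0],
    [0,0,0],
    [0,0,0],
    [0,0,0]
  ],
  "dr": [
    [0,0,0],
    [0,0,0],
    [0,0,0],
    [0,0,0],
    [0,0,0],
    [0,0,0],
    [0,0,0],
    [0,0,0]
  ]
}}

```text
time: 27.88
ee_pos: [0.4216, -0.183, 0.3853]
tool_rot: [2.511, 1.885, 0.006]
force: [0.6, -0.5, 0.2]
width: 0.0501
```

```bash
python3 -c "
from h import *
a=[snap('top')['img'] for _ in range(8)]
d=[int((cv2.absdiff(a[0],x)[160:280,370:490].max(-1)>25).sum()) for x in a]; print(d)
if max(d)<15: print(sign_off())"
```

```text
[0, 0, 0, 0, 0, 0, 0, 0]
the job is handed in; nothing more can be done
None
```

The pail now hangs from both prongs of the yellow stand, still and free of the gripper, and I handed the job in about 28 s into the 72 s allowed.

- **Handle:** I pushed it up from outside and below with the closed fingertips to about 0.02 rad from upright. The pail stayed standing in place.
- **Lift and hang:** I gripped the roll and carried the pail level, at a measured 5 to 6 N. I brought the bar over the prongs from the open end and lowered it in steps of 1 mm or less until they took the weight. The gripper pressed down briefly with about 7 N, so the stand carried roughly 13 N at most.
- **Last checks:**
  - The bar was about 0.4 mm from the seat along the prongs and parallel to within 0.01 rad.
  - By depth, its top surface was at about 0.237 to 0.241 m, consistent with being seated.
  - In a final 0.4 s run of top pictures, nothing around the pail changed.
  - The jar, tray, carton and spatula looked the same in the top view as at the start.
  - The tool force was near zero.

No check failed. I judged the hung pail's sideways position and tilt only by eye in the last pictures.

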